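Sweep lens blanks through the counting gate

ROBOT

A 6-joint arm with a two-finger parallel gripper is mounted at the origin on the work surface. World frame = base frame: x ahead of the robot, y to its left, z up, the work surface at z = 0. Lengths are in m, angles in degrees, forces in N, time in s.
With the tool pointing down it reaches from about 0.35 to 0.875 m from the base axis. Payload 4.2 kg.
Tool frame: the origin (TCP) lies on the centre line of the jaws, within the pads' length; the fingertips stand 25 mm ahead of it and the grasp point (between the pads) lies 6 mm ahead of it (finger_overhang is the distance from the TCP to the fingertips, in m); z points along the fingers, y is the line along which they close (so a half turn about z gives the same grasp; the last joint's range is limited). The gripper opens to 87 mm and grips with 3 to 60 N. Pads are 19 mm wide; open, the fingers measure 117 mm over their backs; the gripper's body (75 mm by 190 mm) begins 51 mm behind the grasp point.
Start: joints at [14.817, 22.042, 0.453, 0, -68.411, -14.817], TCP at [0.625, 0, 0.214] pointing down, gripper open.
Joint ranges: [-179.83, 179.83], [-69.29, 118.12], [-61.27, 80.66], [-181.25, 117.63], [-171.15, -9.14], [-177.46, 177.46]. Speed limits (degrees/s): [159.86, 159.86, 180, 180, 180, 180].

INTERFACE

Orientations are given as a 3x3 rotation matrix whose columns are the frame's x, y, z axes.
In Python, from station import sense, capture, finish_job, spot_in, tip_of, finger_overhang gives the robot as it stands. The module is installed in compiled form; this text tells all that it offers.
- The arm moves only by the tool servo_tool, never from a script. Its arguments are lists of equal length, an entry for each row: "slide": the shift along the tool's x, y, z in m, a list of three; "spin": the turn about the tool's z in degrees; "grip": the closure, from 0 (fully open) to 1 (shut). A call has exactly 5 rows; each row is the pose to reach, as a shift and turn from the pose commanded when the call began, along the tool's axes at that moment; what a row does not reach only later rows make up. A row lasts 1/12 s, in which the tool goes at most 41.7 mm and 7.16 degrees, less where a joint would pass 70% of its speed; a pose out of reach is approached as far as the arm can. A call with a gripper value outside its range is refused whole. The fingers move at their own pace and stop on an object; the grip force is fixed at half the most. Time passes only in rows, so rows that repeat a pose let the fingers close, or fill a call up. It gives the time, the measured TCP pose, the force, the opening and the grip force at its end, in the units of the state.
- sense(): the state, without advancing time (a new reading comes with each control period).
- capture(name): name is "scene" or "side" or "wrist"; returns a dict with "pixels" (420x560x3 uint8, blue, green, red), "depth" (420x560 float32, m along the optical axis (not along the pixel's ray), 0 where there is no reading), "fx", "fy", "cx", "cy" (pixels), "R" (3x3) and "t" (3): a world point X has camera coordinates R X + t; the wrist camera has in their place "hand_eye" (4x4, takes a point from camera to tool coordinates, whose origin is the TCP and whose axes are the flange's). Camera axes: x right, y down, z forward; pixel columns grow to the right and rows downward; lengths in m; the calibration is good to about 2 mm. A picture is of the moment at which its call begins: read the wrist's pose just before it.
- finish_job(): hands the job in; it is judged then, once.
Trained networks look in the newest picture that a camera, given by its name, has taken for a name from the list of things; names that differ only in an ending like _2 or _b are one class to them, and where a whole thing is asked for, a point or a joint stands for the part that bears it (a point fixed in the world has none). Each returns a list of dicts, best first, with "conf" (0 to 1); they miss things now and then, are a little off and sometimes report something else, mostly with a low value. They report only what shows in the picture. A call takes as long as a camera call.
- spot_in(thing, camera): "point" ([x, y, z] in m, in world coordinates, good to about 4 mm: the middle of the surface that is visible of it).
- tip_of(thing, camera): "point" ([x, y, z] in m, in world coordinates, good to about 4 mm: a listed point, or the origin of a listed thing).
The state is a dict: "time_s": time; "joints": joint angles; "joint_velocities": joint speeds; "effort": joint torques, N m; "tcp_pos": TCP position; "ee_rot": TCP orientation; "wrist_force": force on the tool from outside, world axes, zero at the start; "moment": the same for the moment, N m; "gripper_width": opening from 0.0 (shut) to 1.0 (fully open); "gripper_force": force on a finger pad.
Only numpy, scipy, OpenCV 4.12 (cv2) and the standard library are available. Lean on these libraries where they do the work, as an engineer would, in place of code of your own. Each camera call takes 0.05 s, during which the arm holds its last target. There are 200 camera calls.

TASK

Clear the three loose lens blanks (the solid dark discs) off the counting tray: with your fingertips, sweep them across the tray one at a time, through the narrow gate lane and over its end, so that all three finish down in the catch pocket. Only push them, never pick them up, and never let two blanks be in the gate lane together. Leave the lens mount (the open ring) standing on the tray's sorting floor, before the gate, and leave the things around the tray where they are.

Things in the scene. Friction and masses are not known exactly. Their poses are not given: they have to be found in the camera images.
- tray: Counting tray, fixed, 343 x 222 mm (x, y). Origin on the bench, mid line. +x runs along the sweep, from the sorting floor through the gate lane to the pocket; z up. White level floor 52 mm above the bench, clear for x -134 to +20, y -105 to +105 mm, fenced by rails 10 mm high. From x +20 (y +-50) two slanting rails of the same height narrow to the gate at x +40 mm (y +-21).
- gate (a point): Mouth of the gate lane: mid line, floor height (tray x +40 mm). Axes as the tray's. The straight lane, level with the floor, is 42 mm wide between rails 10 mm high and 8 mm thick, and runs 40 mm in +x to where its floor ends in a sharp edge above the open catch pocket.
- pocket (a point): Centre of the catch pocket's open top, floor height (tray x +137.5 mm); axes as the tray's. 115 mm long (x -57.5 to +57.5 mm), 60 mm wide; its slippery polished steel liner slopes steeply down from the lane's end (about 45 degrees) and eases out to a flat bottom 47 mm below the floor; side and end walls stand 10 mm above the floor. A blank pushed well past the lane's end tips in and slides down.
- blank_1: Lens blank: solid dark grey polished disc, 32 mm in diameter, 8 mm thick, about 15 g, lying flat and loose on the sorting floor. Origin at the centre of its underside, z up through it. It slides without rolling. The three blanks are alike.
- blank_2: Lens blank: solid dark grey polished disc, 32 mm in diameter, 8 mm thick, about 15 g, lying flat and loose on the sorting floor. Origin at the centre of its underside, z up through it. It slides without rolling. The three blanks are alike.
- blank_3: Lens blank: solid dark grey polished disc, 32 mm in diameter, 8 mm thick, about 15 g, lying flat and loose on the sorting floor. Origin at the centre of its underside, z up through it. It slides without rolling. The three blanks are alike.
- mount: Lens mount: open black ring, 36 mm outside and 29 mm inside diameter, 16 mm tall, about 20 g, standing loose on the sorting floor like the blanks. Origin at the centre of its underside. It stays on the sorting floor (it may be nudged there).
- bottle: White bottle with black cap, 40 mm in diameter, 95 mm tall, standing loose on the bench beside the lane. Origin at the centre of its underside. To be left alone.
- loupe: Black eye loupe, 34 mm in diameter, 42 mm tall, standing loose on the bench beside the lane. Origin at the centre of its underside. To be left alone.
- tweezers: Steel tweezers, 125 mm long (its x), lying loose on the bench beside the tray. Origin at the middle, underneath. To be left alone.
- carrier: Round white wafer carrier, 120 mm across, 10 mm tall, lying loose on the bench behind the tray's rear end. Origin at the centre of its underside. To be left alone.

How it is judged (in metres and radians):
On the way, in this order (a step that is already met when the one before it is completed fails the run):
1. a first blank is down in the catch pocket (((x of blank_1 in the frame of pocket between -0.0595 and 0.0595 m and y of blank_1 in the frame of pocket between -0.033 and 0.033 m and z of blank_1 in the frame of pocket below -0.01 m) or (x of blank_2 in the frame of pocket between -0.0595 and 0.0595 m and y of blank_2 in the frame of pocket between -0.033 and 0.033 m and z of blank_2 in the frame of pocket below -0.01 m) or (x of blank_3 in the frame of pocket between -0.0595 and 0.0595 m and y of blank_3 in the frame of pocket between -0.033 and 0.033 m and z of blank_3 in the frame of pocket below -0.01 m))), for 0.2 s.
2. a second blank is down in the catch pocket ((((x of blank_2 in the frame of pocket between -0.0595 and 0.0595 m and y of blank_2 in the frame of pocket between -0.033 and 0.033 m and z of blank_2 in the frame of pocket below -0.01 m) and (x of blank_1 in the frame of pocket between -0.0595 and 0.0595 m and y of blank_1 in the frame of pocket between -0.033 and 0.033 m and z of blank_1 in the frame of pocket below -0.01 m)) or ((x of blank_3 in the frame of pocket between -0.0595 and 0.0595 m and y of blank_3 in the frame of pocket between -0.033 and 0.033 m and z of blank_3 in the frame of pocket below -0.01 m) and (x of blank_1 in the frame of pocket between -0.0595 and 0.0595 m and y of blank_1 in the frame of pocket between -0.033 and 0.033 m and z of blank_1 in the frame of pocket below -0.01 m)) or ((x of blank_3 in the frame of pocket between -0.0595 and 0.0595 m and y of blank_3 in the frame of pocket between -0.033 and 0.033 m and z of blank_3 in the frame of pocket below -0.01 m) and (x of blank_2 in the frame of pocket between -0.0595 and 0.0595 m and y of blank_2 in the frame of pocket between -0.033 and 0.033 m and z of blank_2 in the frame of pocket below -0.01 m)))), for 0.2 s.
3. the third blank is down in the catch pocket too (x of blank_1 in the frame of pocket between -0.0595 and 0.0595 m and y of blank_1 in the frame of pocket between -0.033 and 0.033 m and z of each of blank_1, blank_2, blank_3 in the frame of pocket below -0.01 m and x of blank_2 in the frame of pocket between -0.0595 and 0.0595 m and y of blank_2 in the frame of pocket between -0.033 and 0.033 m and x of blank_3 in the frame of pocket between -0.0595 and 0.0595 m and y of blank_3 in the frame of pocket between -0.033 and 0.033 m), for 0.2 s.
At the end, for the whole second after the job is handed in: All three blanks lie at rest inside the catch pocket, their centres at least 10 mm below the tray floor; the mount stands upright on the sorting floor, before the gate's mouth; bottle, loupe, tweezers and carrier are within 30 mm of where they were (all of step 3 and linear speed of each of blank_1, blank_2, blank_3 below 0.02 m/s and x of mount in the frame of pocket between -0.275 and -0.0975 m and y of mount in the frame of pocket between -0.108 and 0.108 m and z of mount in the frame of pocket between -0.004 and 0.004 m and angle between mount's own z axis and vertical below 0.2 rad and distance of each of bottle, loupe, tweezers, carrier from where it was at the start of the episode below 0.03 m); the robot touches nothing.
It fails at once if two blanks are in the gate lane (between its mouth and its end) at the same time (((x of blank_2 in the frame of pocket between -0.0975 and -0.0575 m and z of blank_2 in the frame of pocket above -0.01 m) and (x of blank_1 in the frame of pocket between -0.0975 and -0.0575 m and z of blank_1 in the frame of pocket above -0.01 m)) or ((x of blank_3 in the frame of pocket between -0.0975 and -0.0575 m and z of blank_3 in the frame of pocket above -0.01 m) and (x of blank_1 in the frame of pocket between -0.0975 and -0.0575 m and z of blank_1 in the frame of pocket above -0.01 m)) or ((x of blank_3 in the frame of pocket between -0.0975 and -0.0575 m and z of blank_3 in the frame of pocket above -0.01 m) and (x of blank_2 in the frame of pocket between -0.0975 and -0.0575 m and z of blank_2 in the frame of pocket above -0.01 m))).
It fails at once if a blank or the mount is lifted more than 14 mm off the tray floor (z of any of blank_1, blank_2, blank_3, mount in the frame of pocket above 0.014 m).
It fails at once if the mount goes into the gate lane (x of mount in the frame of pocket above -0.0975 m).
It fails at once if bottle, loupe, tweezers or carrier is pushed more than 30 mm or knocked over (distance of any of bottle, loupe, tweezers, carrier from where it was at the start of the episode above 0.03 m or angle between any of bottle, loupe, tweezers, carrier's own z axis and vertical above 0.6 rad).
It also fails if it takes over 70 s, if anything falls off the work surface, if the arm or the gripper's body presses on something with over 40 N, if the wrist force passes 120 N, or if a joint passes its speed limit or range.

## Working session

There is one attempt and no reset: what is moved stays moved. The work goes in short steps, Python scripts to look and compute and a tool call to move; the robot and the scene stay as the last step left them, time stands still between calls to the robot, and variables do not carry over. Pictures are saved under pics/ and viewed, at most 10 in all, crops included, and the job is handed in when it is done.

Besides the shell and the picture viewer there is one more tool, called after "Call:" as name(argument=value, ...) on one line, values as JSON. servo_tool: Moves the arm, as the interface text tells. Its arguments: {"type":"object","properties":{"slide":{"type":"array"},"spin":{"type":"array"},"grip":{"type":"array"}},"required":["slide","spin","grip"]}

```bash
mkdir -p pics
cat > h.py <<'E'
from station import *
import numpy as np, cv2
def w(c,u,v,d):
    p=np.array([(u-c['cx'])/c['fx']*d,(v-c['cy'])/c['fy']*d,d]); return c['R'].T@(p-c['t'])
E
python3 - <<'E'
from h import *
s=sense(); print(s['time_s'],s['tcp_pos'],np.round(s['ee_rot'],3).tolist(),finger_overhang if not callable(finger_overhang) else finger_overhang())
for cam in ['scene','side']:
    c=capture(cam); cv2.imwrite(f'pics/{cam}0.png',c['pixels'])
    print(cam,'campos',(-c['R'].T@c['t']).round(3))
    for t in ['tray','gate','pocket','blank_1','mount','bottle','loupe','tweezers','carrier']:
        for f in (spot_in,tip_of):
            print(t,f.__name__,[(np.round(r['point'],3).tolist(),round(r['conf'],2)) for r in f(t,cam)][:5])
E
```

```text
0.0 [ 6.24388586e-01 -5.66293247e-06  2.12858125e-01] [[-0.0, -1.0, -0.002], [-1.0, 0.0, -0.0], [0.0, 0.002, -1.0]] 0.025
scene campos [1.109 0.068 0.707]
tray call [([0.592, 0.031, 0.052], 0.8)]
tray call [([0.57, 0.019, -0.001], 0.63)]
gate call [([0.596, 0.034, 0.048], 0.95)]
gate call [([0.57, -0.015, 0.048], 0.63)]
pocket call [([0.593, 0.031, 0.051], 0.73)]
pocket call [([0.558, -0.114, 0.051], 0.74)]
blank_1 call [([0.624, 0.086, 0.06], 0.84), ([0.538, 0.09, 0.058], 0.78), ([0.53, 0.052, 0.056], 0.76), ([0.593, 0.035, 0.048], 0.19)]
blank_1 call [([0.537, 0.095, 0.052], 0.71), ([0.524, 0.049, 0.048], 0.68), ([0.622, 0.089, 0.047], 0.57), ([0.73, 0.037, 0.001], 0.3)]
mount call [([0.622, 0.035, 0.068], 0.64)]
mount call [([0.616, 0.036, 0.053], 0.78)]
bottle call [([0.694, -0.108, 0.055], 0.89)]
bottle call [([0.685, -0.114, -0.001], 0.88), ([0.568, 0.019, -0.0], 0.18)]
loupe call [([0.461, -0.085, 0.016], 0.62)]
loupe call [([0.45, -0.085, 0.002], 0.82), ([0.572, 0.02, 0.001], 0.53)]
tweezers call [([0.729, 0.054, 0.007], 0.9)]
tweezers call [([0.732, 0.039, 0.001], 0.93)]
car
[... 545 characters left out ...]
0.534, 0.092, 0.056], 0.49), ([0.527, 0.049, 0.062], 0.48), ([0.62, 0.086, 0.066], 0.46)]
blank_1 call [([0.621, 0.091, 0.057], 0.78), ([0.526, 0.052, 0.052], 0.67), ([0.536, 0.098, 0.046], 0.52)]
mount call [([0.613, 0.037, 0.063], 0.76)]
mount call [([0.615, 0.038, 0.052], 0.92)]
bottle call [([0.666, -0.122, 0.054], 0.8)]
bottle call [([0.678, -0.11, -0.0], 0.84)]
loupe call [([0.447, -0.102, 0.036], 0.88)]
loupe call [([0.447, -0.092, 0.001], 0.93), ([0.625, 0.089, 0.054], 0.44)]
tweezers call [([0.73, 0.042, 0.003], 0.72), ([0.566, 0.001, 0.048], 0.23)]
tweezers call [([0.733, 0.036, -0.001], 0.7)]
carrier call [([0.555, 0.284, 0.008], 0.91)]
carrier call [([0.557, 0.284, 0.002], 0.64)]
```

View pics/scene0.png

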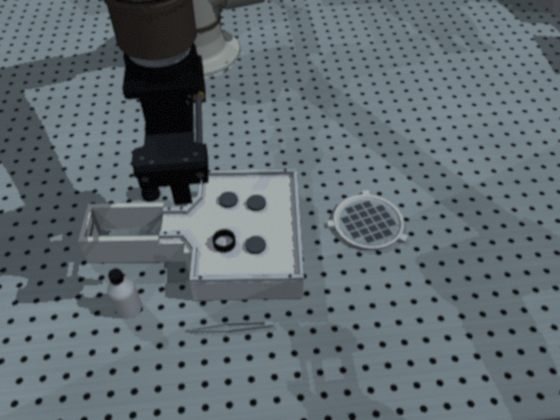

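View pics/side0.png

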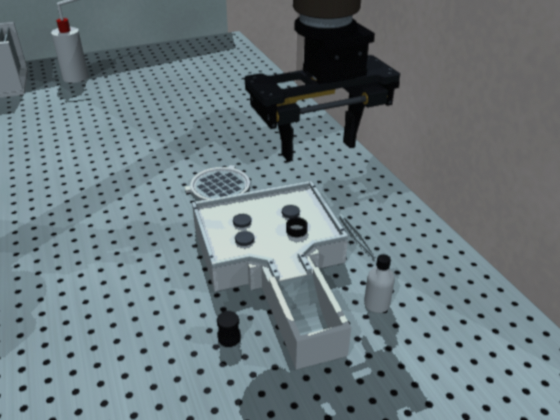

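Scene view: blanks at about (228,200), (257,203) and (256,245), the mount at (224,241), and the lane running left to the pocket at (125,225). In the side view the loupe is at (228,328) and the bottle at (380,290), both beside the lane. Next I measure the tray pose and the discs.

```bash
cat >> h.py <<'E'
def cloud(c):
    v,u=np.mgrid[0:420,0:560]; d=c['depth']
    P=np.stack([(u-c['cx'])/c['fx']*d,(v-c['cy'])/c['fy']*d,d],-1)
    return (P-c['t'])@c['R']
def discs(c,lo=0.055,hi=0.064,thr=100):
    X=cloud(c); g=c['pixels'].max(2)
    m=(g<thr)&(X[...,2]>lo)&(X[...,2]<hi)&(c['depth']>0)&(abs(X[...,0]-.57)<.11)&(X[...,1]>-.03)&(X[...,1]<.16)
    n,l,st,ce=cv2.connectedComponentsWithStats(m.astype(np.uint8))
    return [(np.r_[np.array(cv2.minEnclosingCircle((X[l==i][:,:2]*1000).astype(np.float32))[0]),X[l==i].mean(0)*1000].round(1).tolist(),int(st[i,4])) for i in range(1,n) if st[i,4]>25]
E
python3 - <<'E'
from h import *
A=[]
for cam in ['scene','side']:
    c=capture(cam); X=cloud(c)
    z=X[...,2]; m=(z>.044)&(z<.068)&(abs(X[...,0]-.57)<.13)&(X[...,1]>-.2)&(X[...,1]<.18)
    # drop stray pieces (bottle, fingers)
    n,l,st,_=cv2.connectedComponentsWithStats(cv2.morphologyEx(m.astype(np.uint8),cv2.MORPH_OPEN,np.ones((2,2))))
    print(cam,st[1:,4].tolist())
    b=1+st[1:,4].argmax(); P=X[l==b][:,:2]*1000; A.append(P)
    print(cv2.minAreaRect(P.astype(np.float32)))
    f=(c['pixels'].min(2)>150)&(l==b); print('floor z',np.median(z[f&(X[...,1]>0.0)]))
    for r in discs(c): print(r)
print(cv2.minAreaRect(np.vstack(A).astype(np.float32)))
s=sense();c=capture('wrist');cv2.imwrite('pics/w0.png',c['pixels']);print(np.round(c['hand_eye'],3).tolist())
E
```

```text
scene [15417, 381]
((749.6090087890625, -22.933120727539062), (348.2063293457031, 700.12890625), 84.80550384521484)
floor z 0.0520756533788843
([475.8, 137.8, 475.7, 139.1, 57.7], 49)
([528.0, 50.2, 529.7, 50.0, 59.7], 222)
([539.7, 96.2, 541.4, 95.2, 59.8], 218)
([607.6, 39.3, 601.5, 39.2, 59.8], 67)
([625.0, 86.6, 626.3, 86.5, 59.6], 267)
([617.9, 39.6, 627.2, 40.2, 59.4], 88)
side [12828, 396, 4]
((535.8173828125, -181.53451538085938), (880.70068359375, 264.4348449707031), 78.26664733886719)
floor z 0.0534904321584937
([621.3, 85.1, 620.7, 83.0, 60.5], 165)
([537.7, 93.6, 536.0, 91.1, 60.4], 179)
([616.5, 47.8, 618.7, 51.7, 59.5], 63)
([610.0, 35.4, 606.8, 27.8, 59.8], 91)
([524.3, 47.0, 524.1, 45.8, 60.4], 204)
((545.052978515625, -55.26776123046875), (1027.20703125, 528.2598266601562), 39.506813049316406)
[[0.001, -0.953, -0.304, 0.085], [1.0, 0.001, 0.0, -0.001], [0.0, -0.304, 0.953, -0.17], [0.0, 0.0, 0.0, 1.0]]
```

View pics/w0.png

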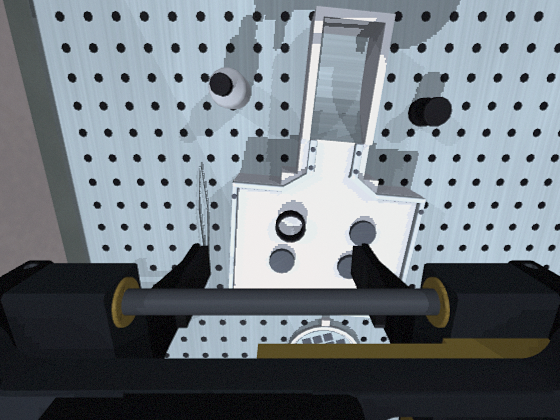

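Wrist view: the lane runs straight up the image. The mount is at (290,226), with blanks at (362,231), (282,260) and (347,266) partly hidden by a finger. The fingertips are slim. The outline fit took in stray points, so I redo the tray pose.

Run:
```python
from h import *
from scipy.optimize import minimize
for cam in ['scene','side','wrist']:
    s=sense(); c=capture(cam)
    if cam=='wrist':
        T=np.eye(4);T[:3,:3]=s['ee_rot'];T[:3,3]=s['tcp_pos'];M=np.linalg.inv(T@c['hand_eye']);c['R'],c['t']=M[:3,:3],M[:3,3]
    X=cloud(c); z=X[...,2]
    m=(c['depth']>0)&(z>.0585)&(z<.0645)&(abs(X[...,0]-.57)<.13)&(X[...,1]>-.2)&(X[...,1]<.18)&(c['pixels'].min(2)>110)
    P=X[m][:,:2]*1000; 
    # rails' centre lines in tray frame
    segs=[((-138,-107.5),(-138,107.5))]
    for q in(1,-1): segs+=[((-138,q*108),(20,q*108)),((20,q*54),(40,q*25)),((40,q*25),(80,q*25)),((80,q*33),(198,q*33))]
    segs+=[((198,-33),(198,33)),((20,50),(20,111)),((20,-50),(20,-111))]
    def cost(p):
        a=p[2]; R=np.array([[np.cos(a),-np.sin(a)],[np.sin(a),np.cos(a)]]); Q=(P-p[:2])@R
        D=[]
        for s0,s1 in segs:
            s0=np.array(s0);d=np.array(s1)-s0;t=np.clip((Q-s0)@d/(d@d),0,1);D.append(np.linalg.norm(Q-s0-t[:,None]*d,axis=1))
        return np.minimum(np.min(D,0),8).mean()
    r=min((minimize(cost,[571,20,np.radians(a)],method='Nelder-Mead',options=dict(xatol=.01,fatol=1e-4)) for a in(-90,-94,-98)),key=lambda r:r.fun)
    a=r.x[2];R=np.array([[np.cos(a),-np.sin(a)],[np.sin(a),np.cos(a)]])
    print(cam,len(P),r.x[:2].round(1),np.degrees(a).round(2),round(r.fun,2))
    for q,n in discs(c,thr=120): print('  world',np.round(q[:2]),'tray',((np.array(q[:2])-r.x[:2])@R).round(1),'z',q[4],n)
```

```text
scene 2264 [571.8  20.3] -94.97 2.29
  world [471.  89.] tray [ -59.9 -106.3] z 57.8 150
  world [528.  50.] tray [-25.7 -46.7] z 59.6 231
  world [540.  95.] tray [-71.8 -38.4] z 59.7 236
  world [533. -11.] tray [ 34.4 -36.4] z 58.0 50
  world [608.  39.] tray [-22.   34.1] z 59.5 69
  world [624.  87.] tray [-71.1  46.6] z 59.7 286
  world [617.  40.] tray [-23.2  43.6] z 59.8 81
side 2475 [569.9  19.6] -94.94 2.48
  world [615. 153.] tray [-136.5   33.3] z 57.3 136
  world [622.  85.] tray [-69.5  46.6] z 60.5 179
  world [677.  34.] tray [-23.8 105. ] z 58.3 42
  world [537.  93.] tray [-70.  -38.9] z 60.5 190
  world [615.  47.] tray [-31.4  42.8] z 59.5 69
  world [611.  36.] tray [-19.9  39.6] z 59.7 90
  world [524.  48.] tray [-24.2 -47.7] z 60.6 214
  world [636. -20.] tray [34.2 68.8] z 57.4 86
  world [499.  -8.] tray [ 33.8 -67.9] z 57.1 117
wrist 5476 [572.5  19.8] -94.99 2.39
  world [676.   2.] tray [  8.8 104.8] z 60.3 26
  world [467.  25.] tray [   4.3 -105.2] z 56.8 37
  world [615.  33.] tray [-16.9  41.1] z 59.5 68
  world [528.  50.] tray [-25.9 -46.6] z 59.3 488
  world [472.  75.] tray [ -46.3 -105.2] z 56.9 82
  world [614.  44.] tray [-27.3  39.5] z 59.7 75
  world [625.  86.] tray [-70.6  46.3] z 59.2 381
  world [540.  95.] tray [-71.9 -39. ] z 59.1 254
```

```bash
cat > plan.py <<'E'
import numpy as np, json, sys
O=np.array([571.5,20.0]); A=np.radians(-95); RT=np.array([[np.cos(A),-np.sin(A)],[np.sin(A),np.cos(A)]])
H,L=125,81   # TCP heights over/in the tray, mm
def load():
    try: return json.load(open('cmd.json'))
    except OSError: return [625,0,214,0]
def tool(x,y,th,z,g): w=O+RT@np.array([x,y]); return [w[0],w[1],z,5-th,g]   # TCP in tray coords
def behind(d,th,back,z,g): t=np.radians(th); return tool(d[0]-back*np.cos(t),d[1]-back*np.sin(t),th,z,g)
def axes(s): s=np.radians(s); return np.array([-np.sin(s),-np.cos(s)]),np.array([-np.cos(s),np.sin(s)])
def calls(wps):
    c=load(); wps=list(wps)
    while len(wps)%5: wps.append(wps[-1])
    for i in range(0,len(wps),5):
        ax,ay=axes(c[3]); sl,sp,gr=[],[],[]
        for w in wps[i:i+5]:
            d=np.array(w[:2])-c[:2]; sl.append([round(float(d@ax))/1000,round(float(d@ay))/1000,round(c[2]-w[2])/1000]); sp.append(round(w[3]-c[3])); gr.append(w[4])
        print('slide',sl,'spin',sp,'grip',gr)
        l=np.array(sl[-1])*1000; xy=np.array(c[:2])+l[0]*ax+l[1]*ay; c=[xy[0],xy[1],c[2]-l[2],c[3]+sp[-1]]
    json.dump([float(v) for v in c],open('cmd.json','w'))
def arc(d,xe,step,g,back=25):
    dx,dy=xe-d[0],-d[1]; th=2*np.degrees(np.arctan2(dy,dx)); t0=np.radians(th); R=dx/np.sin(t0)
    n=int(np.ceil(abs(th)/step)); out=[]
    for k in range(n+1):
        t=t0*(1-k/n); p=(d[0]+R*(np.sin(t0)-np.sin(t)), d[1]+R*(np.cos(t)-np.cos(t0)))
        out.append(behind(p,np.degrees(t),back,L,g))
    return th,out
def lerp(a,b,n): a,b=np.array(a),np.array(b); return [list(a+(b-a)*k/n) for k in range(1,n+1)]
E
python3 - <<'E'
from plan import *
d=(-25.5,-46.8); th,ar=arc(d,25,6,.9); print(th,len(ar))
a=behind(d,th,36,H,.9)
w=lerp([625,0,214,0,.9],a,13)+[a]*2+[behind(d,th,36,L,.9)]*5
calls(w)
E
```

```text
85.6445572612357 16
slide [[-0.004, 0.01, 0.007], [-0.009, 0.021, 0.014], [-0.013, 0.031, 0.021], [-0.017, 0.041, 0.027], [-0.021, 0.051, 0.034]] spin [-6, -12, -19, -25, -31] grip [np.float64(0.9), np.float64(0.9), np.float64(0.9), np.float64(0.9), np.float64(0.9)]
slide [[-0.009, 0.007, 0.007], [-0.018, 0.013, 0.014], [-0.027, 0.02, 0.021], [-0.036, 0.027, 0.028], [-0.045, 0.033, 0.034]] spin [-6, -12, -19, -25, -31] grip [np.float64(0.9), np.float64(0.9), np.float64(0.9), np.float64(0.9), np.float64(0.9)]
slide [[-0.011, 0.001, 0.007], [-0.022, 0.002, 0.014], [-0.033, 0.003, 0.021], [-0.033, 0.003, 0.021], [-0.033, 0.003, 0.021]] spin [-6, -12, -19, -19, -19] grip [np.float64(0.9), np.float64(0.9), np.float64(0.9), 0.9, 0.9]
slide [[0.0, 0.0, 0.044], [0.0, 0.0, 0.044], [0.0, 0.0, 0.044], [0.0, 0.0, 0.044], [0.0, 0.0, 0.044]] spin [0, 0, 0, 0, 0] grip [0.9, 0.9, 0.9, 0.9, 0.9]
```

Call:
servo_tool(slide=[[-0.004,0.01,0.007],[-0.009,0.021,0.014],[-0.013,0.031,0.021],[-0.017,0.041,0.027],[-0.021,0.051,0.034]], spin=[-6,-12,-19,-25,-31], grip=[0.9,0.9,0.9,0.9,0.9])

```text
time_s: 2.62
tcp_pos: [0.5736, 0.0212, 0.1798]
ee_rot: [[0.519, -0.854, 0.0], [-0.854, -0.519, 0.0], [0.0, -0.0, -1.0]]
wrist_force: [-0.4, 0.4, -0.6]
gripper_width: 0.706
gripper_force: 0.0
```

Call:
servo_tool(slide=[[-0.009,0.007,0.007],[-0.018,0.013,0.014],[-0.027,0.02,0.021],[-0.036,0.027,0.028],[-0.045,0.033,0.034]], spin=[-6,-12,-19,-25,-31], grip=[0.9,0.9,0.9,0.9,0.9])

```text
time_s: 3.03
tcp_pos: [0.5218, 0.0427, 0.1456]
ee_rot: [[0.885, -0.465, -0.0], [-0.465, -0.885, -0.0], [-0.0, 0.0, -1.0]]
wrist_force: [0.4, 0.3, 0.6]
gripper_width: 0.329
gripper_force: 0.0
```

Call:
servo_tool(slide=[[-0.011,0.001,0.007],[-0.022,0.002,0.014],[-0.033,0.003,0.021],[-0.033,0.003,0.021],[-0.033,0.003,0.021]], spin=[-6,-12,-19,-19,-19], grip=[0.9,0.9,0.9,0.9,0.9])

```text
time_s: 3.45
tcp_pos: [0.492, 0.0555, 0.1252]
ee_rot: [[0.987, -0.158, 0.0], [-0.158, -0.987, -0.0], [0.0, 0.0, -1.0]]
wrist_force: [-0.1, -0.6, -0.6]
gripper_width: 0.105
gripper_force: 0.0
```

Call:
servo_tool(slide=[[0,0,0.022],[0,0,0.044],[0,0,0.044],[0,0,0.044],[0,0,0.044]], spin=[0,0,0,0,0], grip=[0.9,0.9,0.9,0.9,0.9])

```text
time_s: 3.87
tcp_pos: [0.4935, 0.0556, 0.0821]
ee_rot: [[0.988, -0.157, 0.002], [-0.157, -0.988, 0.0], [0.002, -0.001, -1.0]]
wrist_force: [0.4, 1.3, -0.3]
gripper_width: 0.1
gripper_force: 0.0
```

Run:
```python
from h import *
s=sense();print(s['tcp_pos'],s['wrist_force'],s['gripper_width'])
c=capture('scene');p=c['pixels'][130:330,80:340];cv2.imwrite('pics/s1.png',cv2.resize(p,None,fx=3,fy=3,interpolation=cv2.INTER_CUBIC)[:600,:780])
from plan import *
print(load())
d=(-25.5,-46.8); th,ar=arc(d,25,6,.9)
st=[behind((x,0),0,25,L,g) for x,g in [(34,1.),(43,1.),(52,1.),(61,1.),(70,1.),(79,1.),(88,1.),(97,1.),(106,1.)]]
calls(ar+st)
```

```text
[0.49345999 0.05562496 0.08211634] [ 0.35930127  1.27406215 -0.32330914] 0.10020519904876707
[491.9910804531755, 55.41999085292089, 81.0, -81.0]
slide [[0.011, 0.0, 0.0], [0.016, -0.002, 0.0], [0.021, -0.004, 0.0], [0.027, -0.005, 0.0], [0.032, -0.005, 0.0]] spin [0, 6, 12, 17, 23] grip [0.9, 0.9, 0.9, 0.9, 0.9]
slide [[0.005, -0.003, 0.0], [0.011, -0.004, 0.0], [0.016, -0.006, 0.0], [0.022, -0.006, 0.0], [0.027, -0.006, 0.0]] spin [6, 12, 17, 23, 29] grip [0.9, 0.9, 0.9, 0.9, 0.9]
slide [[0.005, -0.003, 0.0], [0.011, -0.004, 0.0], [0.016, -0.005, 0.0], [0.022, -0.006, 0.0], [0.027, -0.006, 0.0]] spin [5, 11, 17, 23, 28] grip [0.9, 0.9, 0.9, 0.9, 0.9]
slide [[0.005, -0.003, 0.0], [0.014, -0.002, 0.0], [0.023, -0.001, 0.0], [0.032, 0.0, 0.0], [0.041, 0.001, 0.0]] spin [6, 6, 6, 6, 6] grip [0.9, 1.0, 1.0, 1.0, 1.0]
slide [[0.009, 0.0, 0.0], [0.018, 0.0, 0.0], [0.027, 0.0, 0.0], [0.036, 0.0, 0.0], [0.045, 0.0, 0.0]] spin [0, 0, 0, 0, 0] grip [1.0, 1.0, 1.0, 1.0, 1.0]
```

View pics/s1.png

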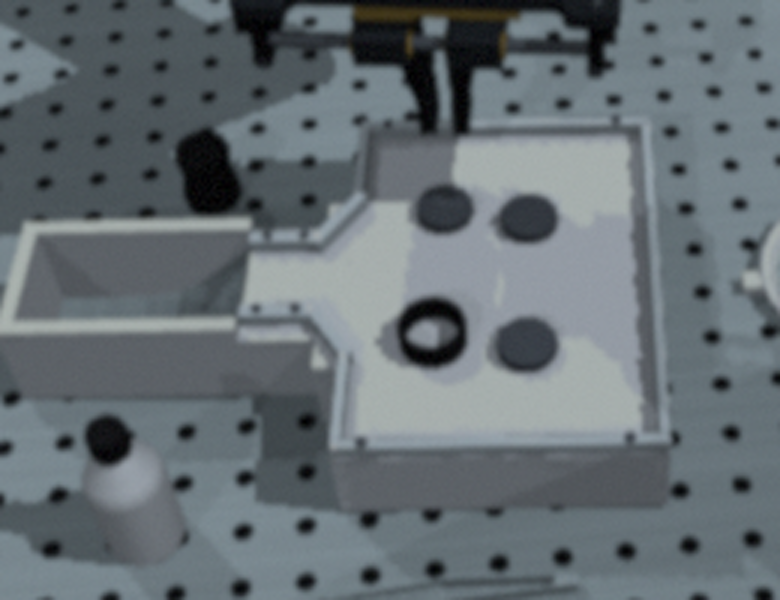

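The crop shows the two closed fingers near (445,125), close to the rear rail. Before pushing I check where the tips really are.

Run:
```python
from h import *
from plan import O,RT
s=sense();print(s['time_s'],s['tcp_pos'],s['wrist_force'].round(1))
for cam in('scene','side'):
    c=capture(cam);X=cloud(c)
    m=(c['depth']>0)&(abs(X[...,0]-.49)<.045)&(abs(X[...,1]-.055)<.04)&(c['pixels'].max(2)<70)&(X[...,2]>.054)
    P=X[m]*1000;T=(P[:,:2]-O)@RT
    for z in range(54,110,5):
        k=(P[:,2]>=z)&(P[:,2]<z+5)
        if k.sum()>3: print(cam,z,k.sum(),'x',T[k,0].min().round(),T[k,0].max().round(),'y',T[k,1].min().round(),T[k,1].max().round())
```

```text
3.9167 [0.4934839  0.05576171 0.08234725] [ 0.4  0.3 -0.2]
scene 54 39 x -71.0 -10.0 y -107.0 -38.0
scene 59 128 x -71.0 8.0 y -108.0 -39.0
scene 89 14 x -39.0 -15.0 y -73.0 -69.0
scene 94 25 x -41.0 -15.0 y -77.0 -69.0
scene 99 31 x -41.0 -15.0 y -79.0 -69.0
scene 104 29 x -41.0 -14.0 y -81.0 -70.0
scene 109 28 x -41.0 -15.0 y -85.0 -69.0
side 54 50 x -68.0 -11.0 y -63.0 -39.0
side 59 93 x -69.0 8.0 y -108.0 -38.0
side 94 34 x -19.0 -12.0 y -92.0 -74.0
side 99 31 x -18.0 -14.0 y -92.0 -73.0
side 104 5 x -16.0 -14.0 y -92.0 -77.0
```

Run:
```python
from h import *
from plan import O,RT
for cam in('scene','side'):
    c=capture(cam);X=cloud(c); T=(X[...,:2]*1000-O)@RT; z=X[...,2]*1000
    # expected tip pixel
    for zz in (57,70,82,90,110):
        w_=O+RT@np.array([-27,-73]); p=c['R']@np.array([*w_/1000,zz/1000])+c['t']; print(cam,zz,(p[0]/p[2]*c['fx']+c['cx']).round(1),(p[1]/p[2]*c['fy']+c['cy']).round(1))
    m=(abs(T[...,0]+27)<25)&(abs(T[...,1]+80)<18)&(c['depth']>0)
    for a in range(50,115,5):
        k=m&(z>=a)&(z<a+5)
        if k.sum(): print(a,k.sum(),T[k].min(0).round(),T[k].max(0).round(),c['pixels'].max(2)[k].mean().round())
c=capture('scene');p=c['pixels'][140:220,190:270];cv2.imwrite('pics/s2.png',cv2.resize(p,(600,600),interpolation=cv2.INTER_NEAREST))
```

```text
scene 57 229.0 187.4
scene 70 228.5 182.0
scene 82 228.0 177.0
scene 90 227.6 173.6
scene 110 226.7 164.8
50 405 [-52. -98.] [ -2. -62.] 144.0
55 2 [-24. -63.] [-21. -63.] 95.0
90 25 [-42. -92.] [-15. -70.] 48.0
95 33 [-42. -91.] [-15. -67.] 41.0
100 30 [-41. -91.] [-14. -68.] 27.0
105 37 [-42. -85.] [-14. -69.] 28.0
110 33 [-41. -86.] [-13. -69.] 27.0
side 57 229.1 240.6
side 70 228.7 234.3
side 82 228.3 228.4
side 90 228.0 224.4
side 110 227.3 214.2
50 435 [-52. -98.] [ -2. -62.] 176.0
55 33 [-51. -97.] [ -3. -62.] 166.0
60 6 [-30. -64.] [-19. -62.] 69.0
90 16 [-18. -92.] [-14. -73.] 75.0
95 41 [-19. -94.] [-14. -72.] 30.0
100 31 [-18. -94.] [-13. -72.] 22.0
```

View pics/s2.png

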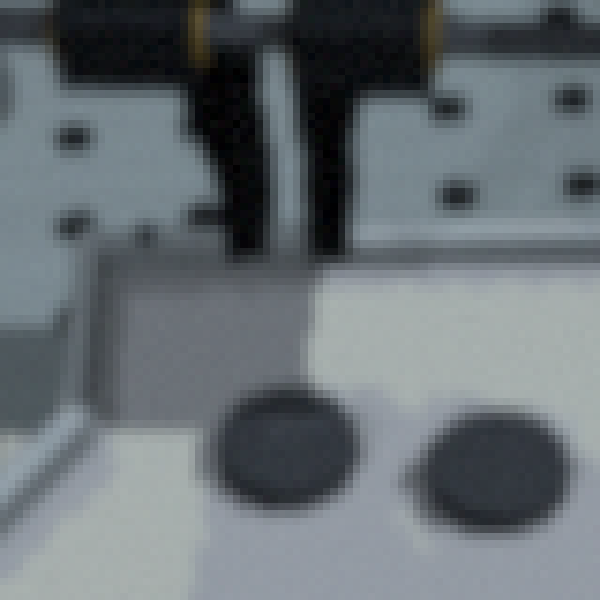

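The tips show at about z 0.09, where the pose says they should be at 0.057. I check with the wrist camera whether the TCP reading or the finger length is off.

Run:
```python
from h import *
from plan import O,RT
s=sense();print(s['tcp_pos'],s['joints'].round(2) if hasattr(s['joints'],'round') else s['joints'],s['time_s'],finger_overhang)
c=capture('wrist');cv2.imwrite('pics/w2.png',c['pixels'])
T=np.eye(4);T[:3,:3]=s['ee_rot'];T[:3,3]=s['tcp_pos'];M=np.linalg.inv(T@c['hand_eye']);c['R'],c['t']=M[:3,:3],M[:3,3]
X=cloud(c);Q=(X[...,:2]*1000-O)@RT
k=(abs(Q[...,0])<15)&(abs(Q[...,1])<15)&(c['depth']>0);print('floor by wrist',np.median(X[k][:,2]),k.sum())
for q in discs(c,.05,.075): print(q,(np.array(q[0][:2])-O)@RT)
# fingers in tool frame
t=(X-s['tcp_pos'])@s['ee_rot']*1000
m=(c['depth']>0)&(c['depth']<.23)
for a in range(-120,40,10):
    k=m&(t[...,2]>=a)&(t[...,2]<a+10)&(abs(t[...,1])<45)
    if k.sum(): print('tool z',a,k.sum(),t[k].min(0).round(),t[k].max(0).round())
```

```text
[0.49240757 0.0556001  0.08170251] [ 25.26  17.89 -27.73   0.   -44.3   55.73] 4.1667 0.025
floor by wrist 0.05138169736689451 2203
([593.5, 154.0, 603.5, 153.4, 56.8], 1418) [-135.40751588   10.23741383]
([614.6, 39.7, 616.7, 39.5, 64.8], 1709) [-23.38144806  41.21902336]
([624.3, 86.0, 616.8, 79.0, 57.8], 244) [-70.35067329  46.84680104]
([539.4, 94.7, 539.5, 93.2, 59.2], 1350) [-71.61804461 -38.48838379]
([528.0, 50.0, 528.6, 49.0, 59.2], 1341) [-26.09456613 -45.94914165]
([490.0, 10.2, 489.9, 8.8, 57.4], 130) [ 16.86590108 -80.33574162]
tool z -120 13107 [  18.  -45. -120.] [  29.   45. -110.]
tool z -110 14861 [  -7.  -45. -110.] [  40.   38. -100.]
tool z -100 6418 [  14.  -45. -100.] [ 40.  45. -90.]
tool z -90 2146 [  5. -37. -90.] [ 40.  38. -80.]
tool z -80 148 [ -3.  -9. -80.] [ 14.  10. -70.]
tool z -70 113 [ -9.  -9. -70.] [  8.  10. -60.]
tool z -60 491 [-10. -11. -59.] [ 13.  12. -50.]
tool z -50 380 [ 10. -13. -50.] [ 13.  13. -40.]
tool z -40 395 [ -3. -14. -40.] [ 13.  14. -30.]
tool z -30 296 [ -8. -13. -30.] [ 13.  14. -20.]
tool z -20 287 [ -6. -13. -20.] [ 13.  14. -10.]
tool z -10 43 [ 10. -13. -10.] [13. 13. -8.]
tool z 10 1520 [-27. -42.  12.] [147.  45.  20.]
tool z 20 12102 [-28. -45.  20.] [150.  45.  30.]
tool z 30 22027 [-23. -45.  30.] [151.  45.  33.]
```

View pics/w2.png

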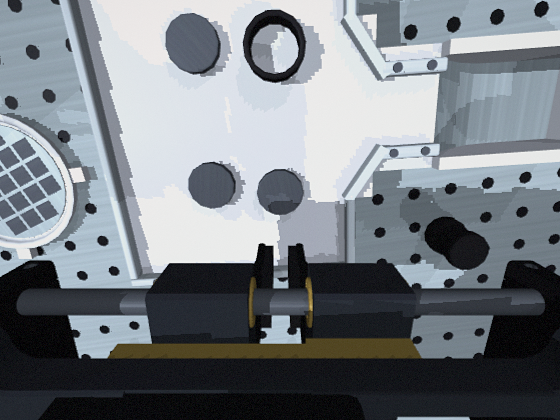

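The wrist view shows the fingertips at (265,245) and (295,245), with blank C at (280,190). Depth puts the visible tips about 9 mm behind the TCP, not 25 mm ahead of it. Nudging the blank gently at this height will show which is true.

Call:
servo_tool(slide=[[0.006,0,0],[0.012,0,0],[0.018,0,0],[0.018,0,0],[0.018,0,0]], spin=[0,0,0,0,0], grip=[0.9,0.9,0.9,0.9,0.9])

```text
time_s: 4.63
tcp_pos: [0.5102, 0.0525, 0.0807]
ee_rot: [[0.988, -0.157, -0.0], [-0.157, -0.988, -0.0], [-0.0, 0.0, -1.0]]
wrist_force: [-0.5, -0.6, -0.5]
gripper_width: 0.1
gripper_force: 0.0
```

Run:
```python
from h import *
from plan import O,RT
s=sense();print(s['tcp_pos'],s['wrist_force'])
for cam in('scene','side'):
    for q in discs(capture(cam)): print(cam,((np.array(q[0][:2])-O)@RT).round(1),q[1])
```

```text
[0.51015253 0.05250844 0.08071253] [-0.49861483 -0.60791094 -0.51914975]
scene [ 12.8 -74.3] 102
scene [-25.9 -46.9] 231
scene [-72.1 -37.7] 217
scene [-22.2  33.8] 67
scene [-71.9  46.9] 276
scene [-23.9  44.6] 75
side [-68.8  45.3] 166
side [-29.3  40.7] 73
side [-61.3 -34.9] 50
side [-18.3  36.7] 90
side [-24.7 -48.3] 209
```

The blank didn't move, although the stated 25 mm overhang would have driven the fingers into it. The real tips are about 9 mm behind the TCP, so I back off and go lower with checks.

Call:
servo_tool(slide=[[-0.01,0,0],[-0.02,0,0],[-0.02,0,0.01],[-0.02,0,0.02],[-0.02,0,0.02]], spin=[0,0,0,0,0], grip=[0.85,0.85,0.85,0.85,0.85])

```text
time_s: 5.15
tcp_pos: [0.4873, 0.0554, 0.0596]
ee_rot: [[0.988, -0.156, -0.004], [-0.156, -0.988, -0.001], [-0.004, 0.002, -1.0]]
wrist_force: [-0.6, -0.4, 0.3]
gripper_width: 0.148
gripper_force: 0.0
```

```bash
cat >> h.py <<'E'
def tips(cams=('scene','side')):
    from plan import O,RT
    s=sense(); print(s['tcp_pos'].round(4),np.round(s['wrist_force'],1))
    for cam in cams:
        c=capture(cam);X=cloud(c); t=(X-s['tcp_pos'])@s['ee_rot']*1000
        m=(c['depth']>0)&(abs(t[...,0])<16)&(abs(t[...,1])<22)&(X[...,2]>.0555)&(X[...,2]<.13)&(c['pixels'].max(2)<90)
        k=t[m]; print(cam,m.sum(),'lowest z',np.sort(X[m][:,2])[:8].round(4).tolist(),'tool min',k.min(0).round(),'max',k.max(0).round())
E
python3 -c "
from h import *
tips()"
```

```text
[0.4873 0.0554 0.0596] [-0.6 -0.4  0.3]
scene 359 lowest z [0.0672, 0.0684, 0.0686, 0.0687, 0.0689, 0.069, 0.0692, 0.0693] tool min [-11. -20. -70.] max [13. 21. -8.]
side 77 lowest z [0.0708, 0.071, 0.0711, 0.0718, 0.0721, 0.0722, 0.0723, 0.0725] tool min [-11.  10. -22.] max [ 11.  18. -11.]
```

Call:
servo_tool(slide=[[0,0,0.005],[0,0,0.01],[0,0,0.014],[0,0,0.014],[0,0,0.014]], spin=[0,0,0,0,0], grip=[0.85,0.85,0.85,0.85,0.85])

```text
time_s: 5.67
tcp_pos: [0.4898, 0.0556, 0.0466]
ee_rot: [[0.988, -0.157, -0.001], [-0.157, -0.988, -0.0], [-0.001, 0.0, -1.0]]
wrist_force: [0.1, 0.5, -0.8]
gripper_width: 0.152
gripper_force: 0.0
```

```bash
sed -i 's/^H,L=125,81/H,L=90,47/; s/back=25/back=27/' plan.py
python3 - <<'E'
from h import *
from plan import *
tips(('scene',))
ax,_=axes(-81); c=[491.99-2*ax[0],55.42-2*ax[1],47,-81]; json.dump(c,open('cmd.json','w'))
d=(-25.5,-46.8); th,ar=arc(d,25,6,.85)
calls(lerp(c+[.85],ar[0],2)+ar[1:]+[behind((x,0),0,27,L,.85) for x in (34,43,52,61,70,79,88,97)])
E
```

```text
[0.4898 0.0556 0.0466] [ 0.1  0.5 -0.8]
scene 345 lowest z [0.0557, 0.0562, 0.0563, 0.0566, 0.057, 0.0574, 0.0578, 0.0578] tool min [-11. -20. -82.] max [13. 20. -9.]
slide [[0.005, 0.0, 0.0], [0.011, 0.0, 0.0], [0.016, -0.002, 0.0], [0.021, -0.004, 0.0], [0.027, -0.005, 0.0]] spin [0, 0, 6, 12, 17] grip [np.float64(0.85), np.float64(0.85), 0.85, 0.85, 0.85]
slide [[0.005, -0.003, 0.0], [0.01, -0.005, 0.0], [0.016, -0.006, 0.0], [0.021, -0.007, 0.0], [0.027, -0.007, 0.0]] spin [6, 12, 18, 23, 29] grip [0.85, 0.85, 0.85, 0.85, 0.85]
slide [[0.005, -0.002, 0.0], [0.011, -0.004, 0.0], [0.016, -0.006, 0.0], [0.022, -0.006, 0.0], [0.028, -0.007, 0.0]] spin [6, 11, 17, 23, 29] grip [0.85, 0.85, 0.85, 0.85, 0.85]
slide [[0.005, -0.002, 0.0], [0.01, -0.004, 0.0], [0.019, -0.002, 0.0], [0.028, -0.001, 0.0], [0.037, 0.001, 0.0]] spin [5, 11, 11, 11, 11] grip [0.85, 0.85, 0.85, 0.85, 0.85]
slide [[0.009, 0.0, 0.0], [0.018, 0.0, 0.0], [0.027, 0.0, 0.0], [0.036, 0.0, 0.0], [0.045, 0.0, 0.0]] spin [0, 0, 0, 0, 0] grip [0.85, 0.85, 0.85, 0.85, 0.85]
```

Call:
servo_tool(slide=[[0.005,0,0],[0.011,0,0],[0.016,-0.002,0],[0.021,-0.004,0],[0.027,-0.005,0]], spin=[0,0,6,12,17], grip=[0.85,0.85,0.85,0.85,0.85])

```text
time_s: 6.13
tcp_pos: [0.5184, 0.0565, 0.0471]
ee_rot: [[0.897, -0.443, 0.001], [-0.443, -0.897, 0.0], [0.0, -0.0, -1.0]]
wrist_force: [-0.5, 0.2, 0.1]
gripper_width: 0.148
gripper_force: 0.0
```

Call:
servo_tool(slide=[[0.005,-0.003,0],[0.01,-0.005,0],[0.016,-0.006,0],[0.021,-0.007,0],[0.027,-0.007,0]], spin=[6,12,18,23,29], grip=[0.85,0.85,0.85,0.85,0.85])

```text
time_s: 6.55
tcp_pos: [0.5459, 0.051, 0.0471]
ee_rot: [[0.57, -0.822, 0.001], [-0.822, -0.57, 0.0], [0.0, -0.001, -1.0]]
wrist_force: [-0.1, 0.2, 0.0]
gripper_width: 0.148
gripper_force: 0.0
```

```bash
cat > d.py <<'E'
from h import *
from plan import O,RT
s=sense();print(s['time_s'],'tcp tray',((s['tcp_pos'][:2]*1000-O)@RT).round(1),np.round(s['wrist_force'],1))
import sys
for cam in sys.argv[1:]:
    c=capture(cam)
    if cam=='wrist':
        T=np.eye(4);T[:3,:3]=s['ee_rot'];T[:3,3]=s['tcp_pos'];M=np.linalg.inv(T@c['hand_eye']);c['R'],c['t']=M[:3,:3],M[:3,3]
    X=cloud(c)*1000;Q=(X[...,:2]-O)@RT
    for q in discs(c):
        p=((np.array(q[0][:2])-O)@RT).round(1)
        if abs(p[1])<98 and p[0]>-125: print(cam,p.tolist(),q[1])
E
python3 d.py wrist scene
```

```text
6.55 tcp tray [-28.6 -28.2] [-0.1  0.2  0. ]
wrist [-14.3, 39.8] 247
wrist [48.4, -24.1] 87
wrist [-24.0, 41.6] 432
wrist [28.6, -35.0] 97
wrist [-11.7, -13.2] 2391
wrist [-69.3, 47.3] 306
wrist [-63.9, -47.6] 51
scene [35.1, -50.0] 98
scene [-17.1, -12.6] 319
scene [-22.3, 35.0] 63
scene [-71.0, 47.7] 274
scene [-23.5, 43.6] 78
```

Call:
servo_tool(slide=[[0.005,-0.002,0],[0.011,-0.004,0],[0.016,-0.006,0],[0.022,-0.006,0],[0.028,-0.007,0]], spin=[6,11,17,23,29], grip=[0.85,0.85,0.85,0.85,0.85])

```text
time_s: 7.07
tcp_pos: [0.5667, 0.0319, 0.047]
ee_rot: [[0.102, -0.995, -0.0], [-0.995, -0.102, 0.0], [-0.0, 0.0, -1.0]]
wrist_force: [0.3, -0.1, -0.3]
gripper_width: 0.15
gripper_force: 0.0
```

```bash
python3 d.py
python3 - <<'E'
from h import *
c=capture('wrist');cv2.imwrite('pics/w3.png',c['pixels'])
E
```

```text
7.0667 tcp tray [-11.4  -5.8] [ 0.3 -0.1 -0.3]
```

View pics/w3.png

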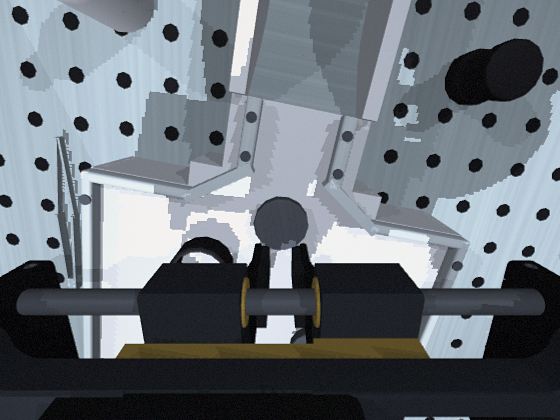

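The blank sits nested between the fingertips at (281,223), lined up with the lane at (295,140). I carry on through the lane.

Call:
servo_tool(slide=[[0.005,-0.002,0],[0.01,-0.004,0],[0.019,-0.002,0],[0.028,-0.001,0],[0.037,0.001,0]], spin=[5,11,11,11,11], grip=[0.85,0.85,0.85,0.85,0.85])

```text
time_s: 7.53
tcp_pos: [0.5693, -0.0056, 0.047]
ee_rot: [[-0.083, -0.997, -0.0], [-0.997, 0.083, -0.0], [0.0, 0.0, -1.0]]
wrist_force: [-0.1, -0.4, 0.5]
gripper_width: 0.15
gripper_force: 0.0
```

Call:
servo_tool(slide=[[0.009,0,0],[0.018,0,0],[0.027,0,0],[0.036,0,0],[0.045,0,0]], spin=[0,0,0,0,0], grip=[0.85,0.85,0.85,0.85,0.85])

```text
time_s: 7.95
tcp_pos: [0.5654, -0.0507, 0.047]
ee_rot: [[-0.087, -0.996, 0.0], [-0.996, 0.087, -0.0], [0.0, -0.0, -1.0]]
wrist_force: [0.6, -0.6, -0.4]
gripper_width: 0.15
gripper_force: 0.0
```

```bash
python3 d.py
cat > pk.py <<'E'
from h import *
from plan import O,RT
c=capture('side');X=cloud(c)*1000;Q=(X[...,:2]-O)@RT;z=X[...,2]
m=((c['depth']>0)&(Q[...,0]>42)&(Q[...,0]<195)&(abs(Q[...,1])<29)&(z<64)&(c['pixels'].max(2)<90)).astype(np.uint8)
n,l,st,_=cv2.connectedComponentsWithStats(m)
for i in range(1,n):
    if st[i,4]>20: print('pocket',Q[l==i].mean(0).round(),'z',z[l==i].mean().round(),st[i,4])
E
python3 pk.py
```

```text
7.95 tcp tray [71.   0.1] [ 0.6 -0.6 -0.4]
pocket [76.  9.] z 59.0 37
pocket [ 78. -13.] z 60.0 29
pocket [106.  -3.] z 33.0 426
pocket [134.  -4.] z 9.0 124
```

```bash
cat > go.py <<'E'
from plan import *
def go(d,xe,lift=True,g=.85):
    c=load(); th,ar=arc(d,xe,6,g); pre=behind(d,th,40,H,g); up=[c[0],c[1],H,c[3],g]
    n=max(int(np.ceil(abs(pre[3]-c[3])/6.5)),5)
    calls([[c[0],c[1],70,c[3],g],up]+lerp(up,pre,n)+[pre,behind(d,th,40,60,g)]+[behind(d,th,40,L,g)]*2); print('--push',th)
    calls([behind(d,th,34,L,g)]+ar+[behind((xe+(99-xe)*k/10,0),0,27,L,g) for k in range(1,11)])
E
python3 -c "
import numpy as np
from go import *
go((-71.5,-38.5),-5)" | sed 's/np.float64(\([0-9.]*\))/\1/g'; python3 pk.py; python3 d.py scene
```

```text
slide [[0.0, 0.0, -0.023], [0.0, 0.0, -0.043], [-0.016, 0.007, -0.043], [-0.032, 0.015, -0.043], [-0.048, 0.022, -0.043]] spin [0, 0, -6, -12, -18] grip [0.85, 0.85, 0.85, 0.85, 0.85]
slide [[-0.018, 0.002, 0.0], [-0.036, 0.004, 0.0], [-0.053, 0.006, 0.0], [-0.071, 0.008, 0.0], [-0.088, 0.01, 0.0]] spin [-6, -12, -18, -24, -30] grip [0.85, 0.85, 0.85, 0.85, 0.85]
slide [[-0.017, -0.008, 0.0], [-0.033, -0.015, 0.0], [-0.033, -0.015, 0.0], [-0.033, -0.015, 0.03], [-0.033, -0.015, 0.043]] spin [-6, -12, -12, -12, -12] grip [0.85, 0.85, 0.85, 0.85, 0.85]
slide [[0.0, 0.0, 0.0], [0.0, 0.0, 0.0], [0.0, 0.0, 0.0], [0.0, 0.0, 0.0], [0.0, 0.0, 0.0]] spin [0, 0, 0, 0, 0] grip [0.85, 0.85, 0.85, 0.85, 0.85]
--push 60.137165643724906
slide [[0.006, 0.0, 0.0], [0.013, 0.0, 0.0], [0.021, -0.002, 0.0], [0.028, -0.003, 0.0], [0.036, -0.004, 0.0]] spin [0, 0, 5, 11, 16] grip [0.85, 0.85, 0.85, 0.85, 0.85]
slide [[0.007, -0.002, 0.0], [0.015, -0.004, 0.0], [0.023, -0.005, 0.0], [0.03, -0.005, 0.0], [0.038, -0.004, 0.0]] spin [6, 11, 17, 22, 28] grip [0.85, 0.85, 0.85, 0.85, 0.85]
slide [[0.008, -0.002, 0.0], [0.015, -0.004, 0.0], [0.023, -0.004, 0.0], [0.033, -0.002, 0.0], [0.043, 0.001, 0.0]] spin [5, 11, 16, 16, 16] grip [0.85, 0.85, 0.85, 0.85, 0.85]
slide [[0.01, 0.0, 0.0], [0.021, 0.0, 0.0], [0.031, 0.0, 0.0], [0.042, 0.0, 0.0], [0.052, 0.0, 0.0]] spin [0, 0, 0, 0, 0] grip [0.85, 0.85, 0.85, 0.85, 0.85]
slide [[0.01, 0.0, 0.0], [0.021, 0.0, 0.0], [0.031, 0.0, 0.0], [0.031, 0.0, 0.0], [0.031, 0.0, 0.0]] spin [0, 0, 0, 0, 0] grip [0.85, 0.85, 0.85, 0.85, 0.85]
pocket [77.  8.] z 59.0 42
pocket [ 77. -13.] z 59.0 38
pocket [122.  -2.] z 21.0 520
8.05 tcp tray [71.4 -0.1] [-0.9 -0.4  0.1]
scene [-72.5, -37.1] 221
scene [-22.4, 35.4] 65
scene [-70.9, 48.1] 265
scene [-23.7, 45.1] 76
```

Blank 1 is sliding down into the pocket, so I go back for blank B.

Call:
servo_tool(slide=[[0,0,-0.023],[0,0,-0.043],[-0.016,0.007,-0.043],[-0.032,0.015,-0.043],[-0.048,0.022,-0.043]], spin=[0,0,-6,-12,-18], grip=[0.85,0.85,0.85,0.85,0.85])

```text
time_s: 8.52
tcp_pos: [0.5477, 0.0008, 0.0904]
ee_rot: [[0.23, -0.973, 0.001], [-0.973, -0.23, 0.0], [-0.0, -0.001, -1.0]]
wrist_force: [-0.2, 0.1, -0.1]
gripper_width: 0.146
gripper_force: 0.0
```

Call:
servo_tool(slide=[[-0.018,0.002,0],[-0.036,0.004,0],[-0.053,0.006,0],[-0.071,0.008,0],[-0.088,0.01,0]], spin=[-6,-12,-18,-24,-30], grip=[0.85,0.85,0.85,0.85,0.85])

```text
time_s: 8.93
tcp_pos: [0.5179, 0.0848, 0.09]
ee_rot: [[0.686, -0.727, 0.0], [-0.727, -0.686, 0.0], [0.0, -0.0, -1.0]]
wrist_force: [-0.1, -0.2, 0.5]
gripper_width: 0.151
gripper_force: 0.0
```

Call:
servo_tool(slide=[[-0.017,-0.008,0],[-0.033,-0.015,0],[-0.033,-0.015,0],[-0.033,-0.015,0.03],[-0.033,-0.015,0.043]], spin=[-6,-12,-12,-12,-12], grip=[0.85,0.85,0.85,0.85,0.85])

```text
time_s: 9.35
tcp_pos: [0.5059, 0.1181, 0.0456]
ee_rot: [[0.819, -0.574, -0.001], [-0.574, -0.819, 0.0], [-0.001, 0.001, -1.0]]
wrist_force: [-1.1, -1.0, -0.2]
gripper_width: 0.148
gripper_force: 0.0
```

Call:
servo_tool(slide=[[0,0,0],[0,0,0],[0,0,0],[0,0,0],[0,0,0]], spin=[0,0,0,0,0], grip=[0.85,0.85,0.85,0.85,0.85])

```text
time_s: 9.77
tcp_pos: [0.5071, 0.1179, 0.0477]
ee_rot: [[0.819, -0.574, 0.001], [-0.574, -0.819, 0.001], [0.001, -0.001, -1.0]]
wrist_force: [-0.7, -0.1, -0.5]
gripper_width: 0.154
gripper_force: 0.0
```

```bash
python3 d.py wrist side; python3 pk.py
```

```text
9.7667 tcp tray [-91.9 -72.6] [-0.7 -0.1 -0.5]
wrist [-11.2, 35.0] 34
wrist [-69.3, 44.9] 243
wrist [-29.1, 34.1] 219
wrist [48.0, -23.4] 29
wrist [20.2, -73.2] 530
wrist [-72.4, -38.2] 2349
wrist [-96.1, -57.1] 93
wrist [-76.9, -67.9] 91
side [-68.6, 44.1] 157
side [-74.1, -42.1] 217
side [-78.9, -80.0] 39
side [-30.5, 41.1] 73
side [-18.5, 36.9] 86
```

Call:
servo_tool(slide=[[0.006,0,0],[0.013,0,0],[0.021,-0.002,0],[0.028,-0.003,0],[0.036,-0.004,0]], spin=[0,0,5,11,16], grip=[0.85,0.85,0.85,0.85,0.85])

```text
time_s: 10.33
tcp_pos: [0.5393, 0.1, 0.047]
ee_rot: [[0.625, -0.78, 0.0], [-0.78, -0.625, 0.0], [0.0, -0.0, -1.0]]
wrist_force: [-0.3, -1.0, 0.6]
gripper_width: 0.153
gripper_force: 0.1
```

Call:
servo_tool(slide=[[0.007,-0.002,0],[0.015,-0.004,0],[0.023,-0.005,0],[0.03,-0.005,0],[0.038,-0.004,0]], spin=[6,11,17,22,28], grip=[0.85,0.85,0.85,0.85,0.85])

```text
time_s: 10.75
tcp_pos: [0.5665, 0.0729, 0.0469]
ee_rot: [[0.186, -0.983, 0.0], [-0.983, -0.186, 0.0], [0.0, -0.0, -1.0]]
wrist_force: [0.6, -0.2, -0.6]
gripper_width: 0.149
gripper_force: 0.1
```

Call:
servo_tool(slide=[[0.008,-0.002,0],[0.015,-0.004,0],[0.023,-0.004,0],[0.033,-0.002,0],[0.043,0.001,0]], spin=[5,11,16,16,16], grip=[0.85,0.85,0.85,0.85,0.85])

```text
time_s: 11.17
tcp_pos: [0.5732, 0.0302, 0.0468]
ee_rot: [[-0.085, -0.996, 0.0], [-0.996, 0.085, -0.0], [0.0, -0.0, -1.0]]
wrist_force: [-0.4, 0.9, 0.1]
gripper_width: 0.153
gripper_force: 0.1
```

```bash
python3 d.py scene side wrist; python3 pk.py
```

```text
11.1667 tcp tray [-10.3   0.8] [-0.4  0.9  0.1]
scene [-71.1, 46.7] 267
scene [-23.9, 45.8] 81
side [-29.9, 42.7] 70
side [-13.7, 37.0] 83
side [8.5, -2.5] 290
wrist [47.5, -23.0] 82
wrist [47.3, 26.9] 51
wrist [16.3, 2.7] 1752
wrist [-0.0, 13.1] 102
wrist [0.3, -8.8] 98
wrist [-11.1, 41.5] 207
pocket [129.  -6.] z 11.0 245
```

Call:
servo_tool(slide=[[0.01,0,0],[0.021,0,0],[0.031,0,0],[0.042,0,0],[0.052,0,0]], spin=[0,0,0,0,0], grip=[0.85,0.85,0.85,0.85,0.85])

```text
time_s: 11.78
tcp_pos: [0.568, -0.022, 0.047]
ee_rot: [[-0.087, -0.996, -0.0], [-0.996, 0.087, -0.0], [0.0, 0.0, -1.0]]
wrist_force: [-0.3, 0.0, 0.0]
gripper_width: 0.15
gripper_force: 0.1
```

Call:
servo_tool(slide=[[0.01,0,0],[0.021,0,0],[0.031,0,0],[0.031,0,0],[0.031,0,0]], spin=[0,0,0,0,0], grip=[0.85,0.85,0.85,0.85,0.85])

```text
time_s: 12.2
tcp_pos: [0.5654, -0.0523, 0.0469]
ee_rot: [[-0.088, -0.996, -0.0], [-0.996, 0.088, 0.0], [-0.0, 0.0, -1.0]]
wrist_force: [1.0, 0.3, -0.1]
gripper_width: 0.149
gripper_force: 0.0
```

```bash
python3 d.py scene wrist; python3 pk.py; python3 -c "
from go import *
go((-70.8,46.7),-15)" | sed 's/np.float64(\([0-9.]*\))/\1/g'
```

```text
12.2 tcp tray [72.6  0.3] [ 1.   0.3 -0.1]
scene [-22.3, 34.7] 66
scene [-71.0, 47.8] 261
scene [-23.6, 44.8] 77
pocket [77. 10.] z 58.0 41
pocket [ 78. -13.] z 60.0 32
pocket [140.  -1.] z 17.0 367
slide [[0.0, 0.0, -0.023], [0.0, 0.0, -0.043], [-0.012, -0.007, -0.043], [-0.023, -0.013, -0.043], [-0.035, -0.02, -0.043]] spin [0, 0, 6, 12, 18] grip [0.85, 0.85, 0.85, 0.85, 0.85]
slide [[-0.013, -0.003, 0.0], [-0.025, -0.005, 0.0], [-0.038, -0.008, 0.0], [-0.051, -0.011, 0.0], [-0.064, -0.014, 0.0]] spin [7, 13, 19, 25, 31] grip [0.85, 0.85, 0.85, 0.85, 0.85]
slide [[-0.013, 0.005, 0.0], [-0.025, 0.009, 0.0], [-0.038, 0.014, 0.0], [-0.05, 0.018, 0.0], [-0.063, 0.022, 0.0]] spin [6, 12, 19, 25, 31] grip [0.85, 0.85, 0.85, 0.85, 0.85]
slide [[0.0, 0.0, 0.0], [0.0, 0.0, 0.03], [0.0, 0.0, 0.043], [0.0, 0.0, 0.043], [0.0, 0.0, 0.043]] spin [0, 0, 0, 0, 0] grip [0.85, 0.85, 0.85, 0.85, 0.85]
--push -79.85310886843098
slide [[0.006, 0.0, 0.0], [0.013, 0.0, 0.0], [0.019, 0.003, 0.0], [0.025, 0.004, 0.0], [0.031, 0.006, 0.0]] spin [0, 0, -6, -12, -17] grip [0.85, 0.85, 0.85, 0.85, 0.85]
slide [[0.006, 0.002, 0.0], [0.012, 0.004, 0.0], [0.018, 0.005, 0.0], [0.024, 0.006, 0.0], [0.031, 0.006, 0.0]] spin [-6, -12, -17, -23, -29] grip [0.85, 0.85, 0.85, 0.85, 0.85]
slide [[0.006, 0.002, 0.0], [0.012, 0.004, 0.0], [0.018, 0.005, 0.0], [0.024, 0.006, 0.0], [0.03, 0.006, 0.0]] spin [-5, -11, -17, -23, -28] grip [0.85, 0.85, 0.85, 0.85, 0.85]
slide [[0.006, 0.002, 0.0], [0.017, 0.001, 0.0], [0.029, 0.0, 0.0], [0.04, -0.001, 0.0], [0.052, -0.003, 0.0]] spin [-6, -6, -6, -6, -6] grip [0.85, 0.85, 0.85, 0.85, 0.85]
slide [[0.011, 0.0, 0.0], [0.022, 0.0, 0.0], [0.034, 0.0, 0.0], [0.045, 0.0, 0.0], [0.056, 0.0, 0.0]] spin [0, 0, 0, 0, 0] grip [0.85, 0.85, 0.85, 0.85, 0.85]
slide [[0.012, 0.0, 0.0], [0.012, 0.0, 0.0], [0.012, 0.0, 0.0], [0.012, 0.0, 0.0], [0.012, 0.0, 0.0]] spin [0, 0, 0, 0, 0] grip [0.85, 0.85, 0.85, 0.85, 0.85]
```

Call:
servo_tool(slide=[[0,0,-0.023],[0,0,-0.043],[-0.012,-0.007,-0.043],[-0.023,-0.013,-0.043],[-0.035,-0.02,-0.043]], spin=[0,0,6,12,18], grip=[0.85,0.85,0.85,0.85,0.85])

```text
time_s: 12.77
tcp_pos: [0.5888, -0.0176, 0.0906]
ee_rot: [[-0.395, -0.919, 0.001], [-0.919, 0.395, 0.0], [-0.001, -0.001, -1.0]]
wrist_force: [-0.2, -1.3, -0.1]
gripper_width: 0.151
gripper_force: 0.0
```

Call:
servo_tool(slide=[[-0.013,-0.003,0],[-0.025,-0.005,0],[-0.038,-0.008,0],[-0.051,-0.011,0],[-0.064,-0.014,0]], spin=[7,13,19,25,31], grip=[0.85,0.85,0.85,0.85,0.85])

```text
time_s: 13.18
tcp_pos: [0.6267, 0.0362, 0.0899]
ee_rot: [[-0.811, -0.585, -0.0], [-0.585, 0.811, 0.0], [0.0, 0.0, -1.0]]
wrist_force: [-0.5, -0.1, 0.5]
gripper_width: 0.151
gripper_force: 0.0
```

Call:
servo_tool(slide=[[-0.013,0.005,0],[-0.025,0.009,0],[-0.038,0.014,0],[-0.05,0.018,0],[-0.063,0.022,0]], spin=[6,12,19,25,31], grip=[0.85,0.85,0.85,0.85,0.85])

```text
time_s: 13.6
tcp_pos: [0.6645, 0.0911, 0.0898]
ee_rot: [[-0.997, -0.083, -0.0], [-0.083, 0.997, -0.0], [0.0, -0.0, -1.0]]
wrist_force: [-0.1, 0.2, 1.8]
gripper_width: 0.15
gripper_force: 0.0
```

```bash
python3 d.py wrist scene; python3 pk.py; cat cmd.json
```

```text
13.6 tcp tray [-78.9  86.4] [-0.1  0.2  1.8]
wrist [29.9, -32.5] 335
wrist [47.9, -24.2] 84
wrist [46.9, 26.0] 29
wrist [-29.3, 34.9] 103
wrist [22.9, 71.7] 362
wrist [-23.1, 42.1] 214
wrist [-71.2, 47.0] 1172
scene [-74.1, 47.5] 104
scene [-23.8, 46.1] 79
scene [-60.4, 52.2] 29
scene [19.2, 80.0] 39
pocket [135.  -2.] z 17.0 443
[565.5970018477493, -51.90205494803905, 47.0, 5.0]
```

Call:
servo_tool(slide=[[0,0,0],[0,0,0.03],[0,0,0.043],[0,0,0.043],[0,0,0.043]], spin=[0,0,0,0,0], grip=[0.85,0.85,0.85,0.85,0.85])

```text
time_s: 14.17
tcp_pos: [0.6639, 0.0892, 0.0468]
ee_rot: [[-0.996, -0.088, -0.001], [-0.088, 0.996, -0.001], [0.001, -0.0, -1.0]]
wrist_force: [-0.2, -0.2, 1.0]
gripper_width: 0.148
gripper_force: 0.0
```

Call:
servo_tool(slide=[[0.006,0,0],[0.013,0,0],[0.019,0.003,0],[0.025,0.004,0],[0.031,0.006,0]], spin=[0,0,-6,-12,-17], grip=[0.85,0.85,0.85,0.85,0.85])

```text
time_s: 14.58
tcp_pos: [0.632, 0.0928, 0.0476]
ee_rot: [[-0.925, -0.379, 0.0], [-0.379, 0.925, 0.0], [-0.0, 0.0, -1.0]]
wrist_force: [-0.3, 0.2, 0.2]
gripper_width: 0.148
gripper_force: 0.0
```

Call:
servo_tool(slide=[[0.006,0.002,0],[0.012,0.004,0],[0.018,0.005,0],[0.024,0.006,0],[0.031,0.006,0]], spin=[-6,-12,-17,-23,-29], grip=[0.85,0.85,0.85,0.85,0.85])

```text
time_s: 15.0
tcp_pos: [0.6012, 0.087, 0.0476]
ee_rot: [[-0.625, -0.781, 0.001], [-0.781, 0.625, 0.0], [-0.001, -0.0, -1.0]]
wrist_force: [-1.0, 0.6, 0.3]
gripper_width: 0.148
gripper_force: 0.0
```

Call:
servo_tool(slide=[[0.006,0.002,0],[0.012,0.004,0],[0.018,0.005,0],[0.024,0.006,0],[0.03,0.006,0]], spin=[-5,-11,-17,-23,-28], grip=[0.85,0.85,0.85,0.85,0.85])

```text
time_s: 15.42
tcp_pos: [0.5774, 0.0672, 0.0476]
ee_rot: [[-0.186, -0.983, 0.0], [-0.983, 0.186, 0.0], [-0.0, -0.0, -1.0]]
wrist_force: [0.2, -0.1, 0.2]
gripper_width: 0.146
gripper_force: 0.0
```

```bash
python3 d.py wrist side; python3 pk.py
```

```text
15.4167 tcp tray [-47.5   1.8] [ 0.2 -0.1  0.2]
wrist [48.2, -23.9] 99
wrist [47.7, 25.7] 46
wrist [28.5, 36.7] 88
wrist [-25.9, 1.2] 1740
wrist [-18.2, 37.1] 299
wrist [-24.6, 42.3] 424
side [-28.4, 2.8] 254
side [-27.8, 41.0] 71
side [-18.0, 36.7] 91
pocket [136.  -2.] z 17.0 438
```

Call:
servo_tool(slide=[[0.006,0.002,0],[0.017,0.001,0],[0.029,0,0],[0.04,-0.001,0],[0.052,-0.003,0]], spin=[-6,-6,-6,-6,-6], grip=[0.85,0.85,0.85,0.85,0.85])

```text
time_s: 15.98
tcp_pos: [0.5713, 0.0146, 0.047]
ee_rot: [[-0.089, -0.996, -0.0], [-0.996, 0.089, 0.0], [-0.0, 0.0, -1.0]]
wrist_force: [-0.0, -0.2, 0.1]
gripper_width: 0.15
gripper_force: 0.1
```

Call:
servo_tool(slide=[[0.011,0,0],[0.022,0,0],[0.034,0,0],[0.045,0,0],[0.056,0,0]], spin=[0,0,0,0,0], grip=[0.85,0.85,0.85,0.85,0.85])

```text
time_s: 16.4
tcp_pos: [0.5665, -0.0412, 0.0469]
ee_rot: [[-0.088, -0.996, -0.0], [-0.996, 0.088, -0.0], [0.0, 0.0, -1.0]]
wrist_force: [0.7, 0.3, 0.5]
gripper_width: 0.151
gripper_force: 0.0
```

Call:
servo_tool(slide=[[0.012,0,0],[0.014,0,0],[0.014,0,0],[0.014,0,0],[0.014,0,0]], spin=[0,0,0,0,0], grip=[0.85,0.85,0.85,0.85,0.85])

```text
time_s: 16.82
tcp_pos: [0.5655, -0.0535, 0.0469]
ee_rot: [[-0.087, -0.996, 0.0], [-0.996, 0.087, 0.0], [-0.0, -0.0, -1.0]]
wrist_force: [0.9, 0.0, -0.7]
gripper_width: 0.155
gripper_force: 0.0
```

Call:
servo_tool(slide=[[0,0,-0.02],[0,0,-0.04],[0,0,-0.07],[0,0,-0.1],[0,0,-0.1]], spin=[0,0,0,0,0], grip=[0.85,0.85,0.85,0.85,0.85])

```text
time_s: 17.23
tcp_pos: [0.5697, -0.0531, 0.1537]
ee_rot: [[-0.084, -0.996, 0.013], [-0.996, 0.084, 0.0], [-0.001, -0.013, -1.0]]
wrist_force: [1.4, -1.1, 0.5]
gripper_width: 0.151
gripper_force: 0.0
```

```bash
python3 d.py scene; python3 pk.py
python3 - <<'E'
from h import *
s=capture('wrist')['pixels'];r=capture('side')['pixels'][170:400,180:420]
cv2.imwrite('pics/end.png',np.hstack([cv2.resize(s,(400,300)),cv2.resize(r,(313,300))]))
E
```

```text
17.2333 tcp tray [73.   4.6] [ 1.4 -1.1  0.5]
scene [-22.6, 35.2] 68
scene [-23.6, 43.8] 82
pocket [127.  -2.] z 22.0 648
```

View pics/end.png

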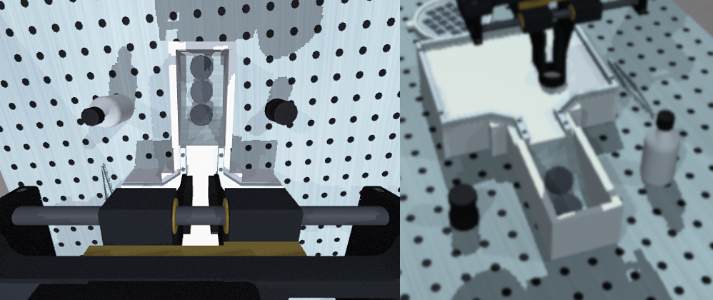

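The three discs lie in a column in the pocket (wrist panel, (201,65) to (201,115)). The mount stands on the floor, and the bottle and loupe haven't moved. I check the uppermost disc's height and that all are at rest, then hand in.

Call:
servo_tool(slide=[[0,0,0],[0,0,0],[0,0,0],[0,0,0],[0,0,0]], spin=[0,0,0,0,0], grip=[0.85,0.85,0.85,0.85,0.85])

```text
time_s: 17.85
tcp_pos: [0.5653, -0.0539, 0.1466]
ee_rot: [[-0.087, -0.996, -0.001], [-0.996, 0.087, -0.0], [0.0, 0.001, -1.0]]
wrist_force: [0.0, 0.3, -0.3]
gripper_width: 0.146
gripper_force: 0.0
```

```bash
cat > f.py <<'E'
from h import *
from plan import O,RT
def m():
    s=sense();c=capture('wrist');T=np.eye(4);T[:3,:3]=s['ee_rot'];T[:3,3]=s['tcp_pos'];M=np.linalg.inv(T@c['hand_eye']);c['R'],c['t']=M[:3,:3],M[:3,3]
    X=cloud(c)*1000;Q=(X[...,:2]-O)@RT
    k=(c['depth']>0)&(Q[...,0]>88)&(Q[...,0]<194)&(abs(Q[...,1])<24)&(c['pixels'].max(2)<125)&(X[...,2]<50)
    for a in range(85,195,12):
        j=k&(Q[...,0]>=a)&(Q[...,0]<a+12)
        if j.sum()>10: print(a,j.sum(),Q[j].mean(0).round(1),X[j][:,2].mean().round(1),X[j][:,2].max().round(1))
m();print();m()
E
python3 f.py
```

```text
97 197 [105.9   2.5] 30.9 35.5
109 407 [115.    1.6] 26.4 32.4
121 255 [125.7   1.4] 18.3 23.5
133 333 [139.5   1.6] 15.3 17.4
145 354 [150.7   1.4] 13.8 16.7
157 239 [163.5   1.6] 11.9 14.7
169 395 [175.1   1.6] 12.6 15.2
181 346 [186.4   1.4] 13.4 46.3
193 174 [193.1  -2.3] 35.7 50.0

97 196 [105.9   2.9] 30.6 35.4
109 401 [115.    1.4] 26.3 32.3
121 254 [125.6   1.3] 18.2 23.7
133 327 [139.3   1.9] 15.2 17.7
145 363 [150.6   1.2] 13.8 16.3
157 238 [163.4   1.5] 11.7 14.5
169 396 [175.1   1.6] 12.5 14.6
181 341 [186.4   1.5] 12.8 46.0
193 176 [193.2  -1.2] 35.4 50.0
```

All three are at rest. The uppermost blank's centre is about 26 mm high, well under the 42 mm limit.

```bash
python3 -c "
from station import *
print(finish_job())"
```

```text
the job is handed in; nothing more can be done
None
```

The job is handed in (no verdict came back): all three blanks went through the gate one at a time and lie at rest in the catch pocket, the mount is still on the sorting floor, and I saw no shift in the things around the tray.

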